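# Prop up the specimen frame and hold it for inspection

## Robot

A 6-joint arm with a two-finger parallel gripper is mounted at the origin on the work surface. World frame = base frame: x ahead of the robot, y to its left, z up, the work surface at z = 0. Lengths are in m, angles in degrees, forces in N, time in s.
With the tool pointing down it reaches from about 0.35 to 0.875 m from the base axis. Payload 15.5 kg.
Tool frame: the origin (TCP) lies midway between the tips of the shut fingers; the grasp point (between the pads) lies 19 mm behind it (ctrl.grasp_offset is the distance from the TCP to the grasp point, in m); x points along the fingers, y is the direction in which the jaws open and shut, and the axes are right-handed (so a half turn about x gives the same grasp; the last joint's range is limited). The gripper opens to 85 mm and grips with 20 to 120 N. Pads are 22 mm wide; open, the fingers measure 114 mm over their backs; the gripper's body (76 mm by 85 mm) begins 54 mm behind the grasp point. The pads swing forward as they close: fully open they stand 13 mm farther back than shut.
Start: joints at [-78.123, 28.281, 77.091, -0, 74.628, -5.472], TCP at [0.186, -0.597, 0.231] pointing down, gripper open.
Joint ranges: [-166.48, 166.48], [-47.26, 123.95], [12.59, 153.08], [-70.14, 250.14], [6.76, 159.57], [-176.63, 176.63]. Speed limits (degrees/s): [108.29, 108.29, 147.25, 172.46, 172.46, 172.46].

## Interface

Orientations are given as a 3x3 rotation matrix whose columns are the frame's x, y, z axes.
In Python, from bench import get_obs, cams, ticket, ctrl gives the robot as it stands.
- The arm moves only by the shell command python3 -m crank 'ROWS' [FORCE]. ROWS is JSON, a list of rows, each an object of numbers: "jaw": the opening, from 0 (shut) to 1 (fully open); "dx", "dy", "dz": the shift along the tool's x, y, z in m; "twist": the turn about the tool's x in units of 5 degrees (1.0 is 5 degrees). In form: [{"jaw": .., "dx": .., "dy": .., "dz": .., "twist": ..}, ...]. A call has 1 to 8 rows; each row shifts and turns the commanded pose from where the row before left it, along the tool's axes as they then stand; what a row does not reach is not made up. A row lasts 1/12 s, in which the tool goes at most 41.7 mm and 7.16 degrees, less where a joint would pass 70% of its speed; a pose out of reach is approached as far as the arm can. A call with a gripper value outside its range is refused whole. The fingers move at their own pace and stop on an object; FORCE is the grip in N (left out, the last holds). Time passes only in rows, so rows that do not move let the fingers close. It gives the time, the measured TCP pose, the force and the opening at its end, in the units of the state.
- get_obs(): the state, without advancing time (a new reading comes with each control period).
- cams.camera(name): name is "side" or "top"; returns a dict with "img" (400x640x3 uint8, blue, green, red), "depth" (400x640 float32, m along the optical axis (not along the pixel's ray), 0 where there is no reading), "fx", "fy", "cx", "cy" (pixels), "R" (3x3) and "t" (3): a world point X has camera coordinates R X + t. Camera axes: x right, y down, z forward; pixel columns grow to the right and rows downward; lengths in m; the calibration is good to about 2 mm. A picture is of the moment at which its call begins.
- ticket.job_done(): hands the job in, once; it reports no verdict.
The state is a dict: "clock": time; "joint_positions": joint angles; "dq": joint speeds; "joint_efforts": joint torques, N m; "ee_pos": TCP position; "orientation": TCP orientation; "contact_force": force on the tool from outside, world axes, zero at the start; "moment": the same for the moment, N m; "opening": finger opening in m.
Only numpy, scipy, OpenCV 4.12 (cv2) and the standard library are available. Lean on these libraries where they do the work, as an engineer would, in place of code of your own. Each camera call takes 0.05 s, during which the arm holds its last target. There are 200 camera calls.

## Task

The front-heavy specimen frame on the inspection bench is leaning forward on its rest posts. First press the red tab of its kickstand down until the leg snaps over centre and is fully down against its stop; then take the frame by its yellow bar and bring it upright so that the kickstand's foot rests on the round rubber pad. It tips forward again when let go, so finish while still holding it upright by the bar, without tipping it over backwards and without disturbing the jar, the lens or the tray.

Things in the scene. Friction and masses are not known exactly. Their poses are not given: they have to be found in the camera images.
- rig: Fixed grey base plate, 220 x 200 x 12 mm. Origin: on the bench straight below the middle of the frame's hinge line; the plate reaches 80 mm to -x and 140 mm to +x of it. Its own x points to the back (kickstand side), y along the hinge line, z up. Two rest posts, 104 mm high, stand at x = -51 mm, y = +-71 mm.
- frame_hinge (a point): Middle of the frame's hinge line, 35 mm above the rig's origin, line along rig's y. The frame: aluminium rectangle with a black panel and green disc, 160 mm wide, 10 mm thick, top edge 150 mm from the hinge line; a dark steel clamp block 100 mm wide, 22 mm high, at its top on the front (-x side) stands out 50 mm from the mid-plane. Total about 0.9 kg.
- frame (a joint): Lean of the frame about the hinge line, rad: 0 = upright, positive = top leans to the rig's -x (forward, onto the rest posts at 0.5), negative = tipped over to the back (limit -0.35). Swings freely and falls forward by itself from upright (about 0.5 N at the bar holds it upright, 3 N at full lean).
- handle: Yellow round grip bar along the rig's y above the frame's top edge, 14 mm thick, 100 mm long between two ears; moves with the frame. Origin at its middle, in the frame's mid-plane, 195 mm from the hinge line; 38 mm clear below the bar. Can be pinched from straight above, fingers closing along the rig's x, and turns in the fingers as the frame swings.
- kickstand (a joint): Swing of the leg, rad: 0 = stowed (points to the rig's +y, 25 degrees above level if the frame is upright), 2.15 = fully down at its stop, 8 degrees past straight down. Axis normal to the frame: the leg swings parallel to it. Over-centre spring holds it at either end: about 3 N on the tab moves it; past about 1.0 rad it snaps down by itself.
- leg_pivot (a point): Pivot of the kickstand leg, on the back of the frame: in the frame 12 mm behind its mid-plane, 20 mm to the +y side of its middle and 117 mm from the hinge line.
- leg_tab (a point): Middle of the pressed (upper) face of the red tab near the leg's end, 34 x 34 x 5 mm. From the pivot: 95 mm out along the leg in the swing plane, 81 mm to the back (the leg, a 12 mm steel rod, splays away from the frame) and 10 mm above the leg's centre line; moves with the leg.
- foot: Black rubber ball, 18 mm in diameter, at the end of the leg; origin at its centre, 120 mm from the pivot in the swing plane and 100 mm to the back of the pivot.
- pad: Round black rubber pad, 40 mm in diameter, on the base plate behind the frame, sprung: its top stands 14 mm above the plate and gives up to 6 mm, 2 N per mm. Origin at the centre of its underside, 112 mm to the back of the rig's origin. With the kickstand down the foot touches it at a lean of about 0.02 rad and has pressed it fully in at about -0.03.
- jar: Bystander: amber jar with a blue cap, 48 mm in diameter, 75 mm high, loose, standing beside the rig; origin at the centre of its underside.
- lens: Bystander: dark metal lens barrel, 42 mm in diameter, 62 mm high, loose, standing; origin at the centre of its underside.
- tray: Bystander: empty open blue tray, 90 x 70 x 25 mm, loose; origin at the centre of its underside.

How it is judged:
By the outcome, as a careful person would: the job done as asked, in the order asked, and still so for the second after the job is handed in, while the arm keeps its last pose, push and grip.
It also fails if it takes over 48 s, if anything falls off the work surface, if the arm or the gripper's body presses on something with over 40 N, if the wrist force passes 120 N, or if a joint passes its speed limit or range.

## Working session

There is one attempt and no reset: what is moved stays moved. The work goes in short steps, Python scripts to look and compute and a shell command to move; the robot and the scene stay as the last step left them, time stands still between calls to the robot, and variables do not carry over. Pictures are saved under pics/ and viewed, about 8 in all and at most 12, crops included, and the job is handed in when it is done.

```bash
mkdir -p pics; ls; python3 - <<'E'
from bench import get_obs,cams,ctrl
import cv2,numpy as np
o=get_obs();print(o)
for n in("side","top"):
    c=cams.camera(n);cv2.imwrite(f"pics/{n}0.png",c["img"]);np.savez(f"{n}0.npz",**c)
    print(n,c["fx"],c["fy"],c["cx"],c["cy"],c["R"],c["t"])
E
```

```text
pics
{'clock': 0.0, 'joint_positions': array([-7.81235388e+01,  2.83152768e+01,  7.71296597e+01,  1.04055978e-04,
        7.46286273e+01, -5.47073491e+00]), 'dq': array([-0.07000393, -0.04385003,  0.05295485, -0.0607413 , -0.01335415,
        0.00336764]), 'joint_efforts': array([-2.93247234e-03, -8.82172608e+01, -3.83860981e+01, -3.83904126e-04,
        1.02847297e-02, -8.00267185e-05]), 'ee_pos': array([ 0.18628541, -0.59618966,  0.23068105]), 'orientation': array([[-2.62522145e-04,  2.98160608e-01, -9.54515680e-01],
       [ 1.25680721e-03, -9.54514860e-01, -2.98160698e-01],
       [-9.99999176e-01, -1.27791597e-03, -1.24149113e-04]]), 'contact_force': array([0.10434604, 0.81937939, 0.29772244]), 'moment': array([-0.01288777, -0.03002234,  0.03219376]), 'opening': 0.08501219453443488}
side 437.15954442609893 437.15954442609893 323.2073017037733 194.80685128269923 [[ 0.93718829 -0.34881266 -0.00279926]
 [-0.21299363 -0.56587831 -0.79650201]
 [ 0.27624595  0.74706858 -0.6046294 ]] [-0.55335284  0.31066762  0.90830277]
top 387.6678717763914 387.6678717763914 314.4735677789009 202.4524745579842 [[-0.02752654 -0.99949791 -0.01569129]
 [-0.99292605  0.02915252 -0.11509989]
 [ 0.11549954  0.01241199 -0.99322998]] [0.09191736 0.6317619  0.87429058]
```

View pics/side0.png

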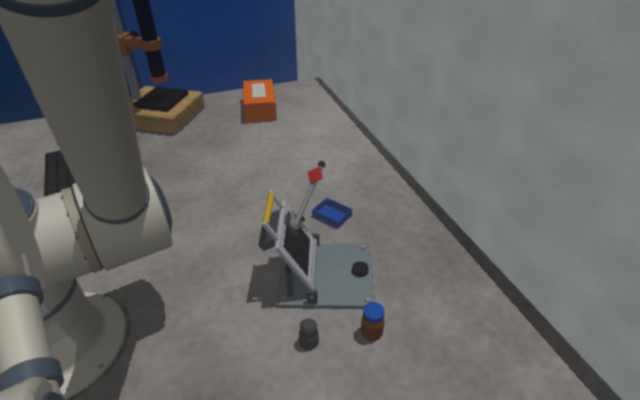

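View pics/top0.png

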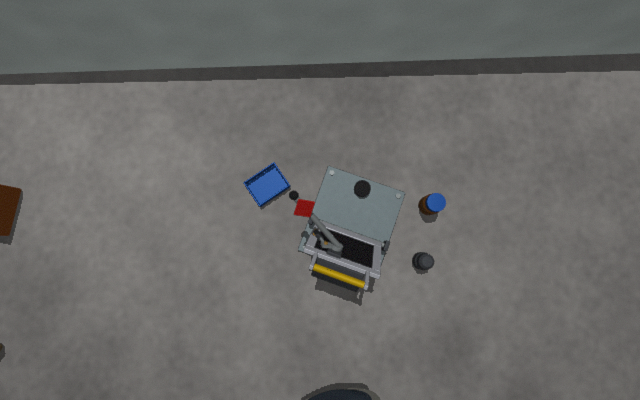

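The side view shows the frame leaning towards the robot, with the bar at (270,208), the tab at (315,175) and the pad at (360,269). In the top view the bar is at (338,276), tab (304,208), pad (362,189), tray (267,185), jar (433,203) and lens (423,261). Next I measure these positions.

```bash
cat > h.py <<'E'
import numpy as np,cv2
def ray(c,u,v):
    d=c["R"].T@np.array([(u-c["cx"])/c["fx"],(v-c["cy"])/c["fy"],1]); return -c["R"].T@c["t"],d
def onz(c,uv,z):
    o,d=ray(c,*uv); return o+d*(z-o[2])/d[2]
def tri(c1,p1,c2,p2):
    o1,d1=ray(c1,*p1);o2,d2=ray(c2,*p2)
    s=np.linalg.lstsq(np.c_[d1,-d2],o2-o1,rcond=None)[0]
    a=o1+s[0]*d1;b=o2+s[1]*d2
    return (a+b)/2,np.linalg.norm(a-b)
def mask(c,col,roi):
    hsv=cv2.cvtColor(c["img"],cv2.COLOR_BGR2HSV)
    r={"y":((18,140,80),(35,255,255)),"r":((0,180,90),(6,255,255)),"k":((0,0,0),(180,255,45)),"b":((105,140,60),(125,255,255))}[col]
    m=cv2.inRange(hsv,*r); k=np.zeros_like(m);x0,y0,x1,y1=roi;k[y0:y1,x0:x1]=m[y0:y1,x0:x1]
    n,l,s,ce=cv2.connectedComponentsWithStats(k)
    i=1+np.argmax(s[1:,4]);pts=np.argwhere(l==i)[:,::-1].astype(np.float32)
    return ce[i],s[i],cv2.minAreaRect(pts)
def rigR(yaw): c,s=np.cos(yaw),np.sin(yaw);return np.array([[c,-s,0],[s,c,0],[0,0,1.]])
def Ry(a): return np.array([[np.cos(a),0,np.sin(a)],[0,1,0],[-np.sin(a),0,np.cos(a)]])
# frame-local (x back,y,z up from hinge) -> rig, lean>0 = top to -x
def frame(p,lean): return Ry(-lean)@np.array(p)+[0,0,.035]
def leg(out,back,above,q):
    a=np.radians(25)-q; u=np.array([0,np.cos(a),np.sin(a)]);n=np.array([0,-np.sin(a),np.cos(a)])
    return np.array([.012,.020,.117])+u*out+n*above+np.array([back,0,0])
E
python3 - <<'E'
from h import *
S=dict(np.load("side0.npz"));T=dict(np.load("top0.npz"))
np.set_printoptions(precision=4,suppress=True)
ys,yt=mask(S,"y",(250,180,290,240)),mask(T,"y",(300,250,380,300))
rs,rt=mask(S,"r",(300,160,330,190)),mask(T,"r",(285,190,325,225))
ps,pt=mask(S,"k",(345,258,375,282)),mask(T,"k",(350,175,375,202))
print(ys,yt,rs,rt,ps,pt,sep="\n")
H,e=tri(S,ys[0],T,yt[0]);print("bar",H,e)
R,e=tri(S,rs[0],T,rt[0]);print("tab",R,e)
P=onz(T,pt[0],.026);print("pad",P,onz(S,ps[0],.026))
d=P-H;print("dist",np.hypot(*d[:2]),"yaw",np.degrees(np.arctan2(d[1],d[0])))
bx=cv2.boxPoints(yt[2]);print([onz(T,b,.206) for b in bx])
yaw=np.arctan2(d[1],d[0]);M=rigR(yaw);O=P-M@[.112,0,0];O[2]=0
print("O",O,"handle rig",M.T@(H-O),"pred",frame([0,0,.195],.5))
print("tab rig",M.T@(R-O),"pred",frame(leg(.095,.081,.010,0),.5))
tr=mask(T,"b",(240,155,295,212));print("tray",onz(T,tr[0],.01),[onz(T,b,.025) for b in cv2.boxPoints(tr[2])])
jr=mask(T,"b",(415,185,450,220));print("jar",onz(T,jr[0],.075))
print("lens",onz(T,(424,260),.062))
E
```

```text
Traceback (most recent call last):
  File "h.py", line 16, in mask
    i=1+np.argmax(s[1:,4]);pts=np.argwhere(l==i)[:,::-1].astype(np.float32)
        ~~~~~~~~~^^^^^^^^^
ValueError: attempt to get argmax of an empty sequence
```

Line 5 is the red mask: widen the hue (wrap-around), and use both ends.

```bash
cat > m.py <<'E'
from h import *
import sys
np.set_printoptions(precision=4,suppress=True)
S=dict(np.load("side0.npz"));T=dict(np.load("top0.npz"))
ys,yt=mask(S,"y",(250,180,290,240)),mask(T,"y",(300,250,380,300))
rs,rt=mask(S,"r",(300,160,330,190)),mask(T,"r",(285,190,325,225))
ps,pt=mask(S,"k",(345,258,375,282)),mask(T,"k",(350,175,375,202))
print(ys,yt,rs,rt,ps,pt,sep="\n")
H,e=tri(S,ys[0],T,yt[0]);print("bar",H,e)
R,e=tri(S,rs[0],T,rt[0]);print("tab",R,e)
P=onz(T,pt[0],.026);print("pad",P,onz(S,ps[0],.026))
d=P-H;print("dist",np.hypot(*d[:2]),"yaw",np.degrees(np.arctan2(d[1],d[0])))
print([onz(T,b,.206) for b in cv2.boxPoints(yt[2])])
yaw=np.arctan2(d[1],d[0]);M=rigR(yaw);O=P-M@[.112,0,0];O[2]=0
print("O",O,"handle rig",M.T@(H-O),"pred",frame([0,0,.195],.5))
print("tab rig",M.T@(R-O),"pred",frame(leg(.095,.081,.010,0),.5))
tr=mask(T,"b",(240,155,295,212));print("tray",onz(T,tr[0],.01),[onz(T,b,.025) for b in cv2.boxPoints(tr[2])])
jr=mask(T,"b",(415,185,450,220));print("jar",onz(T,jr[0],.075))
print("lens",onz(T,(424,260),.062))
E
python3 - <<'E'
import re
s=open('h.py').read()
s=s.replace('    m=cv2.inRange(hsv,*r);','    if col=="r": hsv[...,0]=(hsv[...,0].astype(int)+10)%180\n    m=cv2.inRange(hsv,*r);').replace('"r":((0,180,90),(6,255,255))','"r":((0,120,60),(20,255,255))')
open('h.py','w').write(s)
import numpy as np,cv2
for n,u,v in(("side",360,269),("side",315,175),("side",270,205),("top",304,208)):
    c=np.load(n+"0.npz")["img"];print(n,cv2.cvtColor(c,cv2.COLOR_BGR2HSV)[v,u])
E
python3 m.py
```

```text
side [120   6  43]
side [  0 174 135]
side [ 23 188 164]
top [  1 210 124]
(array([268.3176, 207.6824]), array([264, 193,   9,  29, 148], dtype=int32), ((268.73077392578125, 206.8461456298828), (5.687368392944336, 28.43684196472168), 11.309932708740234))
(array([338.7621, 275.5141]), array([313, 264,  52,  24, 391], dtype=int32), ((338.6350402832031, 275.5036315917969), (53.4827880859375, 7.347475051879883), 19.983104705810547))
(array([314.6842, 174.5066]), array([308, 167,  14,  16, 152], dtype=int32), ((314.8189697265625, 174.57760620117188), (11.423661231994629, 14.70632266998291), 66.80140686035156))
(array([303.8007, 207.6762]), array([294, 199,  21,  18, 281], dtype=int32), ((303.8783874511719, 207.729736328125), (18.412687301635742, 16.27549934387207), 9.462322235107422))
(array([359.5769, 269.1667]), array([353, 263,  14,  13, 156], dtype=int32), ((359.5, 269.0), (12.0, 13.0), 90.0))
(array([361.7811, 188.5224]), array([354, 181,  16,  16, 201], dtype=int32), ((361.5, 188.5), (15.0, 15.0), 90.0))
bar [0.4762 0.0301 0.2066] 0.0009441141682125375
tab [0.6038 0.0917 0.2222] 0.0008557543777983052
pad [ 0.6656 -0.0397  0.026 ] [ 0.6642 -0.0498  0.026 ]
dist 0.20183717522106592 yaw -20.22935123706324
[array([0.4875, 0.0795, 0.206 ]), array([0.5002, 0.0744, 0.206 ]), array([ 0.4639, -0.0184,  0.206 ]), array([ 0.4514, -0.0132,  0.206 ])]
O [ 0.5605 -0.001   0.    ] handle rig [-0.0898 -0.      0.2066] pred [-0.0935  0.      0.2061]
tab rig [0.0086 0.1019 0.2222] pred [0.0019 0.1019 0.2255]
tray [0.6854 0.1899 0.01  ] [array([0.6895, 0.2442, 0.025 ]), array([0.7373, 0.1695, 0.025 ]), array([0.6764, 0.1313, 0.025 ]), array([0.6292, 0.2055, 0.025 ])]
jar [ 0.6227 -0.1979  0.075 ]
lens [ 0.4944 -0.1679  0.062 ]
```

Bar height, pad distance and tab position agree with the given sizes to 2–7 mm. Next I compute the tab's arc in the world frame.

```bash
cat >> h.py <<'E'
O=np.array([.562,-.002,0]);YAW=np.radians(-20.6);M=rigR(YAW)
def w(p): return O+M@np.array(p)
E
python3 - <<'E'
from h import *
np.set_printoptions(precision=3,suppress=True)
for q in np.arange(0,2.2,.15):
    p=frame(leg(.095,.081,.01,q),.5);a=np.radians(25)-q
    n=Ry(-.5)@[0,-np.sin(a),np.cos(a)]
    print(round(q,2),"rig",p,"world",w(p),"n",n,"foot",frame(leg(.12,.1,0,q),.5))
for l in (.5,.4,.3,.2,.1,.02,0,-.015,-.03): print(l,frame([0,0,.195],l),w(frame([0,0,.195],l)))
t=w([0,0,0]);print("foot down",frame(leg(.12,.1,0,2.15),0))
E
python3 -m crank '[{"jaw":0,"dx":-0.03,"twist":-1.3},{"jaw":0,"dx":-0.03,"twist":-1.3},{"jaw":0,"dx":-0.03,"twist":-1.3},{"jaw":0,"dz":-0.03,"twist":-1.3},{"jaw":0,"dz":-0.03,"twist":-1.3},{"jaw":0,"dz":-0.03,"twist":-1.3},{"jaw":0,"dz":-0.03,"twist":-1.3},{"jaw":0,"dz":-0.03,"twist":-1.3}]'
```

```text
0.0 rig [0.002 0.102 0.225] world [0.6   0.093 0.225] n [-0.435 -0.423  0.795] foot [0.018 0.129 0.236]
0.15 rig [0.008 0.108 0.214] world [0.608 0.097 0.214] n [-0.46  -0.282  0.842] foot [0.026 0.135 0.221]
0.3 rig [0.015 0.113 0.202] world [0.615 0.098 0.202] n [-0.475 -0.136  0.869] foot [0.034 0.139 0.206]
0.45 rig [0.021 0.115 0.19 ] world [0.622 0.098 0.19 ] n [-0.479  0.014  0.878] foot [0.043 0.14  0.19 ]
0.6 rig [0.028 0.115 0.177] world [0.629 0.096 0.177] n [-0.473  0.163  0.866] foot [0.052 0.138 0.174]
0.75 rig [0.035 0.113 0.165] world [0.635 0.092 0.165] n [-0.456  0.309  0.835] foot [0.06  0.134 0.159]
0.9 rig [0.042 0.109 0.153] world [0.639 0.086 0.153] n [-0.429  0.447  0.785] foot [0.068 0.127 0.144]
1.05 rig [0.048 0.103 0.141] world [0.643 0.078 0.141] n [-0.392  0.576  0.717] foot [0.075 0.118 0.131]
1.2 rig [0.054 0.096 0.131] world [0.646 0.069 0.131] n [-0.346  0.692  0.634] foot [0.082 0.107 0.119]
1.35 rig [0.059 0.086 0.122] world [0.647 0.058 0.122] n [-0.293  0.792  0.536] foot [0.088 0.093 0.108]
1.5 rig [0.063 0.075 0.114] world [0.647 0.046 0.114] n
[... 239 characters left out ...]
0.098 0.045 0.088]
1.95 rig [0.071 0.035 0.1  ] world [0.641 0.006 0.1  ] n [-0.027  0.998  0.05 ] foot [0.1   0.027 0.086]
2.1 rig [0.071 0.021 0.098] world [ 0.636 -0.007  0.098] n [ 0.044  0.996 -0.081] foot [0.099 0.009 0.087]
0.5 [-0.093  0.     0.206] [0.474 0.031 0.206]
0.4 [-0.076  0.     0.215] [0.491 0.025 0.215]
0.3 [-0.058  0.     0.221] [0.508 0.018 0.221]
0.2 [-0.039  0.     0.226] [0.526 0.012 0.226]
0.1 [-0.019  0.     0.229] [0.544 0.005 0.229]
0.02 [-0.004  0.     0.23 ] [ 0.558 -0.001  0.23 ]
0 [0.   0.   0.23] [ 0.562 -0.002  0.23 ]
-0.015 [0.003 0.    0.23 ] [ 0.565 -0.003  0.23 ]
-0.03 [0.006 0.    0.23 ] [ 0.567 -0.004  0.23 ]
foot down [0.112 0.003 0.033]invalid input
```

```bash
python3 -m crank '[{"jaw":0,"dx":-0.03,"dy":0,"dz":0,"twist":-1.3},{"jaw":0,"dx":-0.03,"dy":0,"dz":0,"twist":-1.3},{"jaw":0,"dx":-0.03,"dy":0,"dz":0,"twist":-1.3},{"jaw":0,"dx":0,"dy":0,"dz":-0.03,"twist":-1.3},{"jaw":0,"dx":0,"dy":0,"dz":-0.03,"twist":-1.3},{"jaw":0,"dx":0,"dy":0,"dz":-0.03,"twist":-1.3},{"jaw":0,"dx":0,"dy":0,"dz":-0.03,"twist":-1.3},{"jaw":0,"dx":0,"dy":0,"dz":-0.03,"twist":-1.3}]' 40
python3 - <<'E'
from bench import get_obs
o=get_obs();print(o["ee_pos"],o["orientation"],o["joint_positions"])
E
```

```text
clock: 0.77
ee_pos: [0.2828, -0.4822, 0.3209]
orientation: [[-0.0, 0.938, -0.347], [0.001, -0.347, -0.938], [-1.0, -0.0, -0.001]]
contact_force: [0.9, 0.2, -0.8]
opening: 0.0001
[ 0.28276495 -0.48219715  0.32085234] [[-7.98954826e-05  9.37764578e-01 -3.47271638e-01]
 [ 5.67188577e-04 -3.47271541e-01 -9.37764445e-01]
 [-9.99999836e-01 -2.71891649e-04 -5.04143928e-04]] [-6.57383337e+01  1.85520816e+01  7.88178425e+01  9.25582132e-03
  8.26615843e+01 -4.54189928e+01]
```

```bash
python3 -m crank '[{"jaw":0,"dx":0,"dy":0.0054,"dz":-0.04,"twist":0},{"jaw":0,"dx":0,"dy":0.0054,"dz":-0.04,"twist":0},{"jaw":0,"dx":0,"dy":0.0054,"dz":-0.04,"twist":0},{"jaw":0,"dx":0,"dy":0.0054,"dz":-0.04,"twist":0},{"jaw":0,"dx":0,"dy":0.0054,"dz":-0.04,"twist":0},{"jaw":0,"dx":0,"dy":0.0054,"dz":-0.04,"twist":0},{"jaw":0,"dx":0,"dy":0.0054,"dz":-0.04,"twist":0},{"jaw":0,"dx":0,"dy":0.0054,"dz":-0.04,"twist":0}]'
python3 -m crank '[{"jaw":0,"dx":0,"dy":0.0054,"dz":-0.04,"twist":0},{"jaw":0,"dx":0,"dy":0.0054,"dz":-0.04,"twist":0},{"jaw":0,"dx":0,"dy":0.0054,"dz":-0.04,"twist":0},{"jaw":0,"dx":0,"dy":0.0054,"dz":-0.04,"twist":0},{"jaw":0,"dx":0,"dy":0.0054,"dz":-0.04,"twist":0},{"jaw":0,"dx":0,"dy":0.0054,"dz":-0.04,"twist":0},{"jaw":0,"dx":0,"dy":0.0054,"dz":-0.04,"twist":0},{"jaw":0,"dx":0,"dy":0.0054,"dz":-0.04,"twist":0}]'
python3 -m crank '[{"jaw":0,"dx":0.02,"dy":0,"dz":0,"twist":0},{"jaw":0,"dx":0.02,"dy":0,"dz":0,"twist":0},{"jaw":0,"dx":0.01,"dy":0,"dz":0,"twist":0},{"jaw":0,"dx":0,"dy":0,"dz":0,"twist":0},{"jaw":0,"dx":0,"dy":0,"dz":0,"twist":0}]'
cat >> h.py <<'E'
def state():
    from bench import get_obs
    o=get_obs();p=M.T@(o["ee_pos"]-O)
    print("clk %.2f rigTCP"%o["clock"],p.round(4),"F",(M.T@o["contact_force"]).round(1),"yaw %.1f"%np.degrees(np.arctan2(o["orientation"][1,1],o["orientation"][0,1])),"open %.4f"%o["opening"])
def snap(tag):
    from bench import cams
    r={}
    for n in("side","top"):
        c=cams.camera(n);np.savez(n+tag+".npz",**c);r[n]=c
    a=cv2.resize(r["side"]["img"][130:350,210:430],(440,440));b=cv2.resize(r["top"]["img"][130:310,230:450],(440,360))
    b=cv2.copyMakeBorder(b,0,80,0,0,0);cv2.imwrite(f"pics/{tag}.png",np.hstack([a[:, :400],b[:, :400]]))
    return r
E
python3 -c "
from h import *;state();snap('a')"
```

```text
clock: 1.43
ee_pos: [0.4355, -0.1972, 0.3212]
orientation: [[-0.0, 0.936, -0.353], [0.0, -0.353, -0.936], [-1.0, -0.0, -0.0]]
contact_force: [1.2, -1.2, 0.6]
opening: -0.0
clock: 2.1
ee_pos: [0.5888, 0.0872, 0.321]
orientation: [[-0.0, 0.936, -0.352], [-0.0, -0.352, -0.936], [-1.0, -0.0, 0.0]]
contact_force: [1.0, -1.4, -0.2]
opening: 0.0
clock: 2.52
ee_pos: [0.5882, 0.0846, 0.2713]
orientation: [[-0.001, 0.936, -0.353], [-0.0, -0.353, -0.936], [-1.0, -0.001, 0.0]]
contact_force: [0.9, -0.2, 0.6]
opening: 0.0002
clk 2.52 rigTCP [-0.0059  0.0903  0.2713] F [0.9 0.1 0.6] yaw -20.7 open 0.0002
```

View pics/a.png

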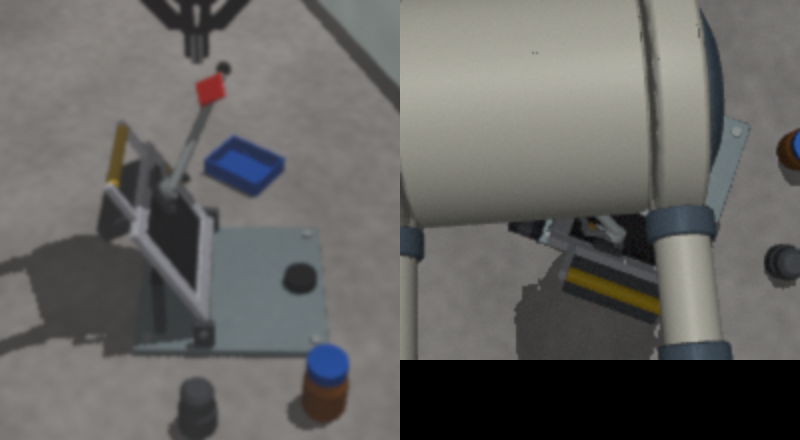

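The fingertips at (197,60) in the left half sit above the tab at (211,90). I now press along the arc.

```bash
python3 -m crank '[{"jaw":0,"dx":0.012,"dy":0.001,"dz":-0.003,"twist":0},{"jaw":0,"dx":0.012,"dy":0.001,"dz":-0.003,"twist":0},{"jaw":0,"dx":0.012,"dy":0,"dz":-0.002,"twist":0},{"jaw":0,"dx":0.0075,"dy":0.003,"dz":-0.004,"twist":0},{"jaw":0,"dx":0.0075,"dy":0.003,"dz":-0.004,"twist":0},{"jaw":0,"dx":0.0075,"dy":0.003,"dz":-0.003,"twist":0},{"jaw":0,"dx":0.0075,"dy":0.003,"dz":-0.003,"twist":0},{"jaw":0,"dx":0,"dy":0,"dz":0,"twist":0}]'
python3 -c "
from h import *;state();snap('b')"
```

```text
clock: 3.28
ee_pos: [0.6097, 0.101, 0.2038]
orientation: [[-0.001, 0.936, -0.353], [0.0, -0.353, -0.936], [-1.0, -0.001, 0.0]]
contact_force: [-0.4, 0.3, 2.7]
opening: -0.0001
clk 3.28 rigTCP [0.0084 0.1132 0.2038] F [-0.5  0.1  2.7] yaw -20.6 open -0.0001
```

View pics/b.png

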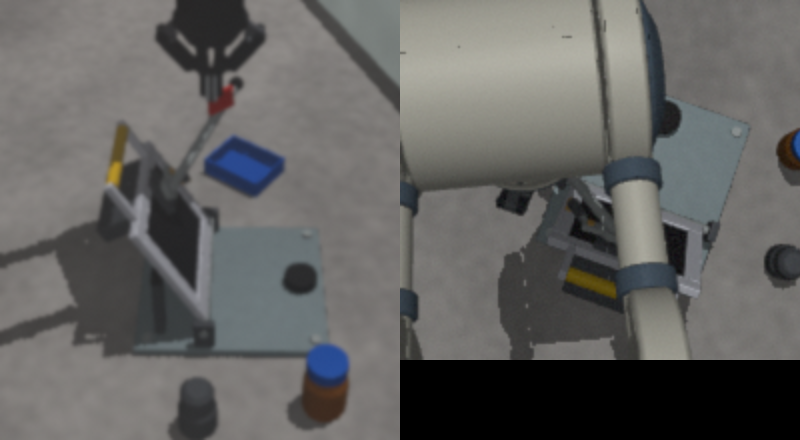

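The tip is on the tab at about (215,98) with 2.7 N, and the leg has begun to swing. Continuing.

```bash
python3 -m crank '[{"jaw":0,"dx":0.006,"dy":0.004,"dz":-0.001,"twist":0},{"jaw":0,"dx":0.006,"dy":0.004,"dz":-0.001,"twist":0},{"jaw":0,"dx":0.006,"dy":0.004,"dz":-0.001,"twist":0},{"jaw":0,"dx":0.006,"dy":0.004,"dz":0,"twist":0},{"jaw":0,"dx":0.006,"dy":0.0035,"dz":0,"twist":0},{"jaw":0,"dx":0.006,"dy":0.0035,"dz":0.001,"twist":0},{"jaw":0,"dx":0.006,"dy":0.0035,"dz":0.002,"twist":0},{"jaw":0,"dx":0.006,"dy":0.0035,"dz":0.002,"twist":0}]'
python3 -c "
from h import *;state()"
python3 -m crank '[{"jaw":0,"dx":0.006,"dy":0.003,"dz":0.002,"twist":0},{"jaw":0,"dx":0.006,"dy":0.003,"dz":0.002,"twist":0},{"jaw":0,"dx":0.005,"dy":0.003,"dz":0.003,"twist":0},{"jaw":0,"dx":0.005,"dy":0.003,"dz":0.003,"twist":0},{"jaw":0,"dx":0,"dy":0,"dz":0,"twist":0},{"jaw":0,"dx":0,"dy":0,"dz":0,"twist":0}]'
python3 -c "
from h import *;state();snap('c')"
```

```text
clock: 4.05
ee_pos: [0.6371, 0.0879, 0.1566]
orientation: [[0.0, 0.936, -0.353], [0.0, -0.353, -0.936], [-1.0, 0.0, -0.0]]
contact_force: [-1.2, 1.3, 0.7]
opening: 0.0
clk 4.05 rigTCP [0.0386 0.1106 0.1566] F [-1.6  0.8  0.7] yaw -20.7 open 0.0000
clock: 4.55
ee_pos: [0.6443, 0.0743, 0.135]
orientation: [[-0.0, 0.936, -0.353], [-0.0, -0.353, -0.936], [-1.0, -0.0, 0.0]]
contact_force: [-0.8, 0.1, 0.9]
opening: -0.0006
clk 4.55 rigTCP [0.0502 0.1004 0.135 ] F [-0.8 -0.2  0.9] yaw -20.7 open -0.0006
```

View pics/c.png

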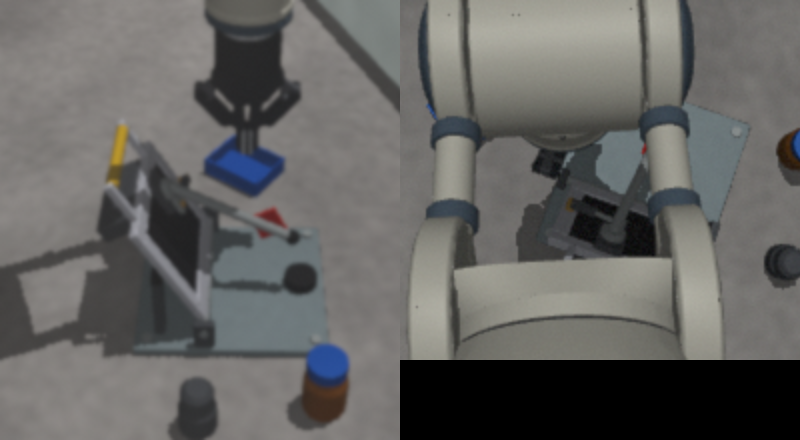

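The leg has snapped down: the foot is at about (293,237) in the left half and the frame still rests on its posts. I check that numerically while retreating upwards.

```bash
python3 - <<'E'
from h import *
S=dict(np.load("sidec.npz"))
def pj(p):
    c=S["R"]@w(p)+S["t"];return (c[:2]/c[2]*S["fx"]+[S["cx"],S["cy"]]).round(1)
k=mask(S,"k",(345,240,366,257));print("foot seen",k[0],k[1]);r=mask(S,"r",(330,225,360,250));print("tab",r[0])
for q in(1.8,1.95,2.15):print(q,pj(frame(leg(.12,.1,0,q),.5)),pj(frame(leg(.095,.081,.0075,q),.5)))
E
python3 -m crank '[{"jaw":0,"dx":-0.035,"dy":0,"dz":0,"twist":0},{"jaw":0,"dx":-0.035,"dy":0,"dz":0,"twist":0},{"jaw":0,"dx":-0.035,"dy":0,"dz":0,"twist":0},{"jaw":0,"dx":-0.03,"dy":0,"dz":0,"twist":0},{"jaw":0.7,"dx":-0.03,"dy":0,"dz":0,"twist":0},{"jaw":0.7,"dx":0,"dy":-0.03,"dz":0.02,"twist":0},{"jaw":0.7,"dx":0,"dy":-0.03,"dz":0.02,"twist":0},{"jaw":0.7,"dx":0,"dy":-0.03,"dz":0.02,"twist":0}]'
python3 -m crank '[{"jaw":0.7,"dx":0,"dy":-0.03,"dz":0.02,"twist":0},{"jaw":0.7,"dx":0,"dy":-0.023,"dz":0.02,"twist":0},{"jaw":0.7,"dx":0.02,"dy":0,"dz":0,"twist":0},{"jaw":0.7,"dx":0.02,"dy":0,"dz":0,"twist":0},{"jaw":0.7,"dx":0,"dy":0,"dz":0,"twist":0},{"jaw":0.7,"dx":0,"dy":0,"dz":0,"twist":0}]'
python3 -c "
from h import *;state()"
```

```text
foot seen [356.2 248.7] [355 247   3   4  10]
tab [345.41304348 237.65217391]
1.8 [353.5 234.5] [341.4 229.6]
1.95 [354.4 240.2] [342.2 234.4]
2.15 [354.7 247.1] [342.6 240.1]
clock: 5.32
ee_pos: [0.5378, 0.0503, 0.3009]
orientation: [[0.002, 0.936, -0.352], [-0.0, -0.352, -0.936], [-1.0, 0.002, -0.001]]
contact_force: [-0.1, 0.7, -0.4]
opening: 0.0482
clock: 5.82
ee_pos: [0.475, 0.0316, 0.2605]
orientation: [[-0.001, 0.936, -0.353], [0.0, -0.353, -0.936], [-1.0, -0.001, 0.0]]
contact_force: [-0.0, 0.6, -0.0]
opening: 0.0594
clk 5.82 rigTCP [-0.0933  0.0009  0.2605] F [-0.3  0.6 -0. ] yaw -20.6 open 0.0594
```

Foot and tab pixels match the stop (2.15 rad). Now I go down onto the bar and close.

```bash
python3 -m crank '[{"jaw":0.7,"dx":0.015,"dy":0,"dz":0,"twist":0},{"jaw":0.7,"dx":0.015,"dy":0,"dz":0,"twist":0},{"jaw":0.7,"dx":0.015,"dy":0,"dz":0,"twist":0},{"jaw":0.7,"dx":0.015,"dy":0,"dz":0,"twist":0},{"jaw":0.7,"dx":0.013,"dy":0,"dz":0,"twist":0},{"jaw":0.7,"dx":0,"dy":0,"dz":0,"twist":0}]' 25
python3 -m crank '[{"jaw":0,"dx":0,"dy":0,"dz":0,"twist":0},{"jaw":0,"dx":0,"dy":0,"dz":0,"twist":0},{"jaw":0,"dx":0,"dy":0,"dz":0,"twist":0},{"jaw":0,"dx":0,"dy":0,"dz":0,"twist":0},{"jaw":0,"dx":0,"dy":0,"dz":0,"twist":0},{"jaw":0,"dx":0,"dy":0,"dz":0,"twist":0},{"jaw":0,"dx":0,"dy":0,"dz":0,"twist":0},{"jaw":0,"dx":0,"dy":0,"dz":0,"twist":0}]' 25
python3 -c "
from h import *;state();snap('d')"
```

```text
clock: 6.32
ee_pos: [0.4752, 0.0317, 0.1865]
orientation: [[-0.002, 0.936, -0.352], [0.0, -0.352, -0.936], [-1.0, -0.002, 0.001]]
contact_force: [-0.9, -0.8, -0.3]
opening: 0.0595
clock: 6.98
ee_pos: [0.4775, 0.031, 0.1886]
orientation: [[0.005, 0.936, -0.353], [-0.001, -0.353, -0.936], [-1.0, 0.005, -0.001]]
contact_force: [7.8, -3.8, 0.1]
opening: 0.0131
clk 6.98 rigTCP [-0.0907  0.0011  0.1886] F [ 8.6 -0.8  0.1] yaw -20.7 open 0.0131
```

View pics/d.png

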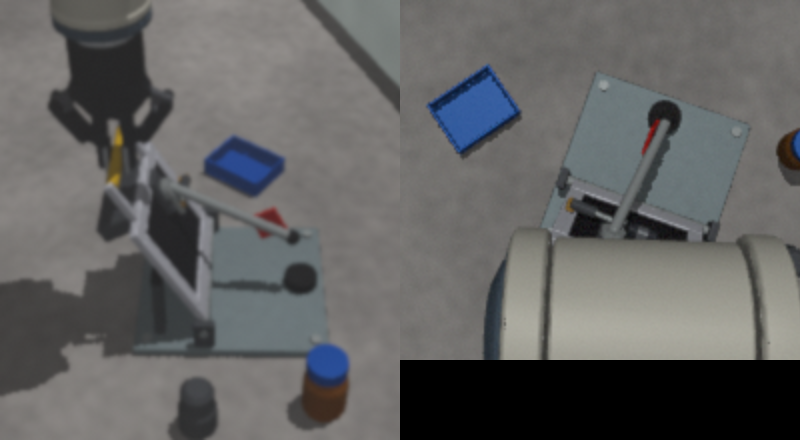

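The bar is pinched (opening 13 mm), the tab and leg are down, and in the right half the foot at (665,118) lies over the pad. I now raise the frame along its arc, stopping short of contact.

```bash
python3 -m crank '[{"jaw":0,"dx":-0.001,"dy":0.002,"dz":0,"twist":0},{"jaw":0,"dx":-0.0043,"dy":0.0088,"dz":0,"twist":0},{"jaw":0,"dx":-0.0042,"dy":0.0088,"dz":0,"twist":0},{"jaw":0,"dx":-0.0035,"dy":0.0091,"dz":0,"twist":0},{"jaw":0,"dx":-0.0032,"dy":0.0092,"dz":0,"twist":0},{"jaw":0,"dx":-0.0025,"dy":0.0094,"dz":0,"twist":0},{"jaw":0,"dx":-0.0023,"dy":0.0095,"dz":0,"twist":0},{"jaw":0,"dx":0,"dy":0,"dz":0,"twist":0}]'
python3 -c "
from h import *;state()"
python3 -m crank '[{"jaw":0,"dx":-0.0017,"dy":0.0096,"dz":0,"twist":0},{"jaw":0,"dx":-0.0012,"dy":0.0097,"dz":0,"twist":0},{"jaw":0,"dx":-0.0007,"dy":0.0097,"dz":0,"twist":0},{"jaw":0,"dx":0,"dy":0,"dz":0,"twist":0},{"jaw":0,"dx":0,"dy":0,"dz":0,"twist":0},{"jaw":0,"dx":0,"dy":0,"dz":0,"twist":0}]'
python3 -c "
from h import *;state();snap('e')"
```

```text
clock: 7.75
ee_pos: [0.5305, 0.0104, 0.2091]
orientation: [[0.002, 0.936, -0.353], [-0.001, -0.353, -0.936], [-1.0, 0.002, 0.0]]
contact_force: [-4.7, -2.3, 11.1]
opening: 0.0127
clk 7.75 rigTCP [-0.0339  0.0005  0.2091] F [-3.6 -3.9 11.1] yaw -20.7 open 0.0127
clock: 8.25
ee_pos: [0.5562, 0.0007, 0.2121]
orientation: [[0.001, 0.936, -0.353], [-0.001, -0.353, -0.936], [-1.0, 0.001, 0.0]]
contact_force: [-3.1, -3.9, 5.7]
opening: 0.0132
clk 8.25 rigTCP [-0.0064  0.0005  0.2121] F [-1.6 -4.8  5.7] yaw -20.7 open 0.0132
```

View pics/e.png

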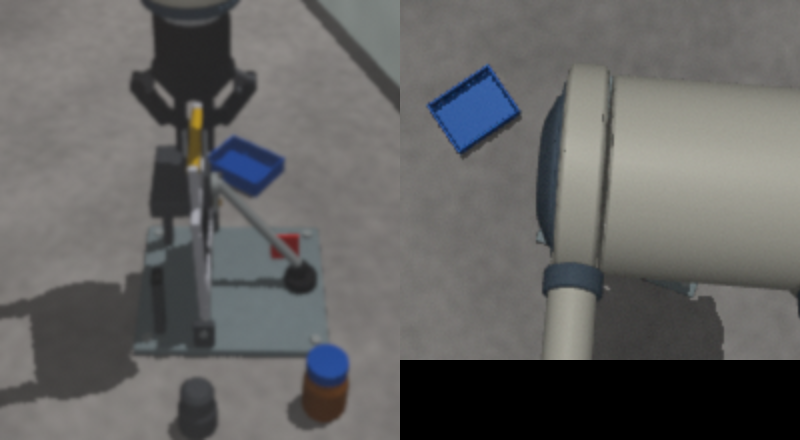

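Nearly upright, with the foot at (300,265) at the pad's edge height. The last part is in small steps while watching the force and the foot's position.

```bash
cat > f.py <<'E'
from h import *
import sys
from bench import cams
state()
S=cams.camera("side");np.savez("side_f.npz",**S)
y=mask(S,"y",(285,170,325,220));r=mask(S,"r",(335,235,370,265))
print("bar px",y[0].round(1),"tab px",r[0].round(1))
def pj(p):
    c=S["R"]@w(p)+S["t"];return (c[:2]/c[2]*S["fx"]+[S["cx"],S["cy"]]).round(1)
if len(sys.argv)>1:
    for l in(.06,.04,.02,0,-.02,-.04):print(l,"foot",pj(frame(leg(.12,.1,0,2.15),l)),"tab",pj(frame(leg(.095,.081,.0075,2.15),l)),"bar",pj(frame([0,0,.195],l)))
E
python3 f.py 1
python3 -m crank '[{"jaw":0,"dx":-0.0015,"dy":0.002,"dz":0,"twist":0},{"jaw":0,"dx":0,"dy":0,"dz":0,"twist":0},{"jaw":0,"dx":0,"dy":0,"dz":0,"twist":0},{"jaw":0,"dx":0,"dy":0,"dz":0,"twist":0}]' >/dev/null; python3 f.py
python3 -m crank '[{"jaw":0,"dx":0,"dy":0.002,"dz":0,"twist":0},{"jaw":0,"dx":0,"dy":0,"dz":0,"twist":0},{"jaw":0,"dx":0,"dy":0,"dz":0,"twist":0},{"jaw":0,"dx":0,"dy":0,"dz":0,"twist":0}]' >/dev/null; python3 f.py
```

```text
clk 8.35 rigTCP [-0.0065  0.0004  0.2121] F [-1.9 -5.7  5.4] yaw -20.7 open 0.0129
bar px [307.1 197.7] tab px [355.2 249.8]
0.06 foot [359.3 261.4] tab [350.8 251.4] bar [305.1 199.2]
0.04 foot [359.3 262.1] tab [351.  251.9] bar [306.9 199.1]
0.02 foot [359.3 262.8] tab [351.2 252.5] bar [308.8 199. ]
0 foot [359.2 263.4] tab [351.4 253.1] bar [310.6 199. ]
-0.02 foot [359.1 264.1] tab [351.5 253.6] bar [312.5 199. ]
-0.04 foot [359.1 264.7] tab [351.7 254.2] bar [314.3 199.1]
clk 8.73 rigTCP [-0.0055  0.0004  0.2126] F [  1.1  -4.7 -18.3] yaw -20.7 open 0.0134
bar px [307.8 197.6] tab px [355.4 250.2]
clk 9.12 rigTCP [-0.0037  0.0004  0.2126] F [ -0.2  -5.7 -20.9] yaw -20.7 open 0.0132
bar px [308.7 197.8] tab px [355.3 250.5]
```

```bash

python3 -m crank '[{"jaw":0,"dx":0.0012,"dy":0.002,"dz":0,"twist":0},{"jaw":0,"dx":0,"dy":0,"dz":0,"twist":0},{"jaw":0,"dx":0,"dy":0,"dz":0,"twist":0},{"jaw":0,"dx":0,"dy":0,"dz":0,"twist":0}]' >/dev/null; python3 f.py
python3 -m crank '[{"jaw":0,"dx":0,"dy":0.002,"dz":0,"twist":0},{"jaw":0,"dx":0,"dy":0,"dz":0,"twist":0},{"jaw":0,"dx":0,"dy":0,"dz":0,"twist":0},{"jaw":0,"dx":0,"dy":0,"dz":0,"twist":0}]' >/dev/null; python3 f.py
python3 -m crank '[{"jaw":0,"dx":0,"dy":0.0015,"dz":0,"twist":0},{"jaw":0,"dx":0,"dy":0,"dz":0,"twist":0},{"jaw":0,"dx":0,"dy":0,"dz":0,"twist":0},{"jaw":0,"dx":0,"dy":0,"dz":0,"twist":0}]' >/dev/null; python3 f.py
```

```text
clk 9.50 rigTCP [-0.0009  0.0004  0.2126] F [-0.7 -8.7 -6. ] yaw -20.7 open 0.0129
bar px [309.9 197.2] tab px [355.3 250.7]
clk 9.88 rigTCP [0.0009 0.0004 0.2127] F [-2.3 -7.6 -3.6] yaw -20.7 open 0.0130
bar px [310.8 197.5] tab px [355.7 251.3]
clk 10.27 rigTCP [0.0024 0.0004 0.2127] F [-2.3 -8.5 -2.1] yaw -20.7 open 0.0127
bar px [311.6 197.9] tab px [355.7 251.5]
```

```bash

python3 -m crank '[{"jaw":0,"dx":0,"dy":0.0015,"dz":0.0004,"twist":0},{"jaw":0,"dx":0,"dy":0,"dz":0,"twist":0},{"jaw":0,"dx":0,"dy":0,"dz":0,"twist":0},{"jaw":0,"dx":0,"dy":0,"dz":0,"twist":0},{"jaw":0,"dx":0,"dy":0,"dz":0,"twist":0},{"jaw":0,"dx":0,"dy":0,"dz":0,"twist":0}]' >/dev/null; python3 f.py; python3 f.py
python3 - <<'E'
from h import *
S=np.load("side_f.npz")["img"]
cv2.imwrite("pics/f.png",cv2.resize(S[150:350,260:400],None,fx=3,fy=3,interpolation=cv2.INTER_CUBIC))
E
```

```text
clk 10.82 rigTCP [0.0038 0.0004 0.2127] F [-3.8 -4.4 -2.3] yaw -20.6 open 0.0132
bar px [312.2 197.9] tab px [355.8 251.5]
clk 10.87 rigTCP [0.0038 0.0004 0.2127] F [-4.1 -5.3 -2.6] yaw -20.6 open 0.0133
bar px [312.2 197.9] tab px [355.7 251.6]
```

View pics/f.png

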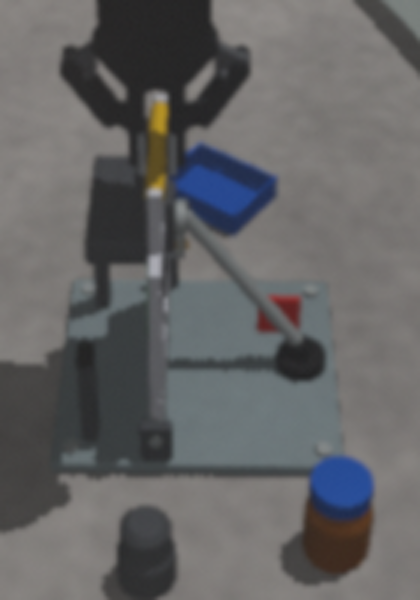

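The frame stands upright with the foot on the pad at (300,355). The force at the bar of about 4 N matches a half-pressed pad, at a lean of about −0.005. I check the bystanders and hand in.

```bash
python3 - <<'E'
from h import *
from bench import ticket
a=np.load("side0.npz")["img"].astype(int);b=np.load("side_f.npz")["img"].astype(int)
for n,(x0,y0,x1,y1) in dict(jar=(358,300,390,342),lens=(297,318,322,350),tray=(325,200,355,228)).items():
    print(n,abs(a-b)[y0:y1,x0:x1].mean().round(1))
state();print(ticket.job_done())
E
```

```text
jar 3.8
lens 2.8
tray 3.2
clk 10.92 rigTCP [0.0038 0.0004 0.2128] F [-3.8 -4.5 -2.9] yaw -20.6 open 0.0130
the job is handed in; nothing more can be done
None
```

I pressed the red tab along its arc until the leg snapped down, then pinched the yellow bar and swung the frame upright. I handed the job in at 10.9 s, still holding the bar; the hand-in gives no verdict.

**Last checks**
- **Kickstand:** before the frame was lifted, the foot and tab pixels matched the 2.15 rad stop to about 2–4 px. After that I checked it only by eye.
- **Frame:** lean is about −0.005 rad, worked out from the tool position. The foot is seen on the pad, and the bar pushes back with about 4 N, as expected for a half-pressed pad. The lean rests on a hinge position I shifted by 2.8 mm to fit where the bar was gripped; the uncorrected value would be about −0.02 rad. Both are within the pad's working range.
- **Jar, lens and tray:** the start and final images show no visible change (mean difference 3–4 grey levels).

**Not as planned:** during the last part of the lift I raised the tool 1.5 mm too far. That pulled up on the bar with about 21 N until I took most of it back. Residual side and vertical forces of about 4.5 N and 3 N remained at hand-in.

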